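# Slide a brass blank over the jig's lip and home against its stop

## Task

Lay the brass blank flat on the loading deck of the engraving jig, lengthwise and wholly behind the lip. Then push it along the deck over the raised lip so that it drops flat into the pocket, and push it on until it is fully home: feel it bear definitely on the stop's rubber buffer for a moment, but gently, without forcing it. Let go, and leave the loupe, the dividers and the brush where they are.

Things in the scene. Friction and masses are not known exactly. Their poses are not given: they have to be found in the camera images.
- blank_center (a point): Loose plain brass plate, 60 x 45 x 12 mm (x, y, z), about 0.2 to 0.4 kg, lying flat on the table at the start. This point is its centre, 6 mm over its underside. x is its long axis (either end may lead), z up. Grasp it across the 45 mm.
- jig: Engraving jig, 230 x 90 mm, fixed to the table. Origin on the table straight under the lip's crest, midway across; x is the push direction (deck, lip, pocket), z up. It spans x -100 to 130 mm. Loading deck: x -100 to -8 mm, top 22 mm above the table, low side rails 54 mm apart and 3.5 mm high. A blank on the deck has its top at 34 mm; in the pocket at 30 mm.
- lip: Steel lip across the jig, fixed; same origin and axes as the jig. A ramp rises from the deck at x = -8 mm to a rounded crest at x = 0, 24.5 mm above the table (2.5 mm above the deck); its far side drops upright at x = 2 mm to the pocket floor.
- pocket (a point): Point on the pocket floor, midway across, 18 mm above the table and 38 mm beyond the lip's crest; axes as the jig's. The pocket runs from the lip to the stop's buffer. Its side cheeks are 38 to 40 mm above the table and lead in from 54 mm apart 3 mm beyond the crest to 47 mm apart at 30 mm, then run on 47 mm apart.
- stop: Fixed block, origin and axes as the jig's, carrying the stop: a screw with a rubber buffer 36 mm wide facing the lip. The buffer's face is set anew each time, 67 to 87 mm beyond the crest (a blank has 5 to 25 mm of room); this is not reported: feel for it. It yields only 1 mm per 15 N. Sliding the blank takes 1 to 4 N; press it home with 6 to 9 N for half a second; over 12 N on it is too hard.
- loupe: Black eye loupe, a cup 41 mm wide and 34 mm high, standing free; origin at the centre of its underside. Leave it alone.
- dividers: Pair of steel dividers lying flat, 128 x 84 mm, 9 mm high; origin at the centre of its underside. Leave it alone.
- brush: Wooden-handled brass brush lying free, about 200 mm long and 25 mm high; origin at the centre of its underside. Leave it alone.
There are look-alikes about, which are no part of the job. There is more than one size of the part that bears blank_center; the job needs the largest.

How it is judged:
On the way, in this order (a step that is already met when the one before it is completed fails the run):
1. the blank lies flat on the loading deck between the rails, lengthwise, wholly behind the lip (x of blank_center in the frame of jig between -0.08 and -0.033 m and y of blank_center in the frame of jig between -0.01 and 0.01 m and z of blank_center in the frame of jig between 0.0265 and 0.0295 m and angle between blank_center's own z axis and vertical below 0.05 rad and angle between the x axis of blank_center and the x axis of jig, either way round below 0.3 rad), for 0.2 s.
2. the blank slides across the lip, bearing on it (x of blank_center in the frame of jig between -0.025 and 0.03 m and contact force between blank and lip above 0.3 N), for 0.05 s.
3. the blank, flat in the pocket, bears on the stop's buffer (z of blank_center in the frame of jig between 0.0225 and 0.0255 m and y of blank_center in the frame of jig between -0.004 and 0.004 m and x of blank_center in the frame of jig between 0.0355 and 0.06 m and angle between blank_center's own z axis and vertical below 0.05 rad and angle between the x axis of blank_center and the x axis of jig, either way round below 0.08 rad and contact force between blank and stop above 2 N), for 0.1 s.
At the end, for the whole second after the job is handed in: The blank is at rest, flat in the pocket beyond the lip (centre 22.5 to 25.5 mm above the table, 35.5 to 60 mm beyond the lip's crest, within 4 mm of the middle, tilt under 0.05 rad, in line with the jig within 0.08 rad) (z of blank_center in the frame of jig between 0.0225 and 0.0255 m and y of blank_center in the frame of jig between -0.004 and 0.004 m and x of blank_center in the frame of jig between 0.0355 and 0.06 m and angle between blank_center's own z axis and vertical below 0.05 rad and angle between the x axis of blank_center and the x axis of jig, either way round below 0.08 rad and linear speed of blank below 0.01 m/s); the robot touches nothing.
It fails at once if the blank is forced against the stop (contact force between blank and stop above 12 N).
It fails at once if a bystander is moved by more than 15 mm (distance of any of loupe, dividers, brush from where it was at the start of the episode above 0.015 m).
It also fails if it takes over 61 s, if anything falls off the work surface, if the arm or the gripper's body presses on something with over 40 N, if the wrist force passes 120 N, or if a joint passes its speed limit or range.

## Robot

A 6-joint arm with a two-finger parallel gripper is mounted at the origin on a cart in front of the work surface, level with it; the furniture and walls round the work are solid. World frame = base frame: x ahead of the robot, y to its left, z up, the work surface at z = 0. Lengths are in m, angles in rad, forces in N, time in s.
With the tool pointing down it reaches from about 0.35 to 1 m from the base axis. Payload 7.1 kg.
Tool frame: the origin (TCP) lies between the finger pads; the fingertips stand 22 mm ahead of it and the grasp point (between the pads) lies 3 mm ahead of it; z points along the fingers, y is the line along which they close (so a half turn about z gives the same grasp; the last joint's range is limited). The gripper opens to 85 mm and grips with 20 to 120 N. Pads are 22 mm wide; open, the fingers measure 114 mm over their backs; the gripper's body (76 mm by 85 mm) begins 54 mm behind the grasp point. The pads swing forward as they close: fully open they stand 13 mm farther back than shut.
Start: joints at [1.144, 0.423, 1.63, -0, 1.089, -0.019], TCP at [0.248, 0.574, 0.253] pointing down, gripper open.
Joint ranges: [-3, 3], [-0.9, 2.11], [0.09, 2.58], [-1.31, 4.45], [0.11, 2.69], [-2.54, 2.54]. Speed limits (rad/s): [2.39, 2.39, 3.01, 3.14, 3.14, 3.14].

## Interface

Orientations are given as a rotation vector (axis times angle).
In Python, from rig import manip gives the robot as it stands. The module is installed in compiled form; this text tells all that it offers. Calls block until the motion is done:
- manip.move_to(position, orientation): joint-space move of the TCP to a pose.
- manip.servo_line(position, orientation=None, rate=0.15): straight line of the TCP; orientation=None keeps the orientation; rate is the mean speed in m/s.
- manip.set_joints(angles): joint-space move.
- manip.command_gripper(opening, f_grip=None): finger opening in m; f_grip is the grip in N (None keeps the last); returns when the fingers have stopped.
- manip.hold(seconds).
- manip.solve_ik(position, orientation): joint angles nearest the present ones, or None.
- manip.camera(name): name is "side" or "top" or "wrist"; returns a dict with "image" (480x640x3 uint8, red, green, blue), "fx", "fy", "cx", "cy" (pixels), "k1" (the pictures are not rectified: a ray, as slopes to the right and down, at radius r is drawn at 1 + k1 r^2 times it, then the intrinsics apply), "cam_to_world" (4x4, takes a point from camera to world coordinates); the wrist camera has in their place "mount" (4x4, takes a point from camera to tool coordinates, whose origin is the TCP and whose axes are the flange's). Camera axes: x right, y down, z forward; pixel columns grow to the right and rows downward; lengths in m; the calibration is good to about 2 mm. A picture is of the moment at which its call begins: read the wrist's pose just before it. There is no depth.
A pose or a line that the arm cannot do raises manip.IKError and nothing moves.
- manip.sign_off(): hands the job in; it is judged then, once.
Readings, each from a call of its own:
- manip.get_time(): time.
- manip.get_joint_positions(): joint angles.
- manip.get_joint_vel(): joint speeds.
- manip.get_tau(): joint torques, N m.
- manip.get_position(): TCP position.
- manip.get_ee_rot(): TCP orientation.
- manip.get_contact_force(): force on the tool from outside, world axes, zero at the start.
- manip.get_torque(): the same for the moment, N m.
- manip.get_width(): finger opening in m.
- manip.get_grip_force(): force on a finger pad.
Only numpy, scipy, OpenCV 4.12 (cv2) and the standard library are available. Lean on these libraries where they do the work, as an engineer would, in place of code of your own. Each camera call takes 0.05 s, during which the arm holds its last target. There are 200 camera calls.

## Working session

There is one attempt and no reset: what is moved stays moved. The work goes in short steps, each a Python script; the robot and the scene stay as the last script left them, time stands still between calls to the robot, and variables do not carry over. Pictures are saved under pics/ and viewed, at most 10 in all, crops included, and the job is handed in when it is done.

```bash
mkdir -p pics; ls; cat > h.py <<'E'
import numpy as np, cv2
from rig import manip as m
from scipy.spatial.transform import Rotation as R
def shot(n,f=None):
    T=None
    if n=="wrist":
        p=np.array(m.get_position()); r=R.from_rotvec(m.get_ee_rot()).as_matrix()
        T=np.eye(4);T[:3,:3]=r;T[:3,3]=p
    c=m.camera(n)
    c["T"]=np.array(c["cam_to_world"]) if T is None else T@np.array(c["mount"])
    if f: cv2.imwrite(f,c["image"][:,:,::-1])
    return c
def ray(c,uv,z):
    K=np.array([[c["fx"],0,c["cx"]],[0,c["fy"],c["cy"]],[0,0,1.]])
    uv=np.atleast_2d(np.array(uv,float))
    d=cv2.undistortPoints(uv[:,None],K,np.array([c["k1"],0,0,0.]),None,None,None)[:,0] if 0 else und(c,uv)
    D=np.c_[d,np.ones(len(d))]@c["T"][:3,:3].T; o=c["T"][:3,3]
    return o+D*((z-o[2])/D[:,2])[:,None]
def und(c,uv):
    q=(uv-[c["cx"],c["cy"]])/[c["fx"],c["fy"]]; s=q.copy()
    for _ in range(30): s=q/(1+c["k1"]*(s**2).sum(1,keepdims=True))
    return s
def down(yaw): # tool z down, tool y axis at world angle yaw
    y=np.array([np.cos(yaw),np.sin(yaw),0]);z=np.array([0,0,-1.]);x=np.cross(y,z)
    return R.from_matrix(np.c_[x,y,z]).as_rotvec()
E
python3 - <<'E'
from h import *
import pickle
for n in("top","side","wrist"):
    c=shot(n,f"pics/{n}0.png"); pickle.dump(c,open(n+"0.pkl","wb")); print(n,c["fx"],c["k1"],c["T"].round(3).tolist())
print(m.get_time(),m.get_ee_rot(),m.get_contact_force())
E
```

```text
pics
top 533.8560833256188 0.055938431497165896 [[0.02, -0.995, 0.102, 0.485], [-1.0, -0.021, -0.005, 0.033], [0.007, -0.102, -0.995, 1.377], [0.0, 0.0, 0.0, 1.0]]
side 619.0081510037685 -0.13315632433074168 [[-0.998, 0.048, -0.033, 0.662], [0.053, 0.495, -0.867, 1.076], [-0.025, -0.868, -0.496, 0.635], [0.0, 0.0, 0.0, 1.0]]
wrist 386.1726097649089 -0.0289839572763324 [[0.396, 0.87, 0.294, 0.171], [0.918, -0.375, -0.129, 0.606], [-0.002, 0.321, -0.947, 0.373], [0.0, 0.0, 0.0, 1.0]]
0.15 [-6.36090684e-01 -3.07627276e+00  1.84708750e-03] [0.30754312 0.51842768 0.81220329]
```

View pics/top0.png

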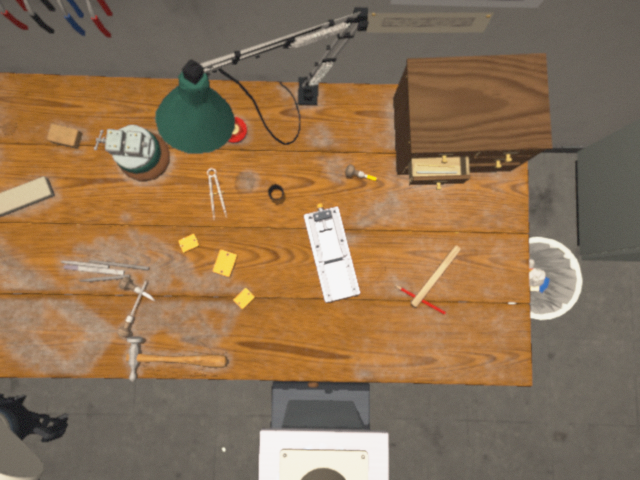

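View pics/side0.png

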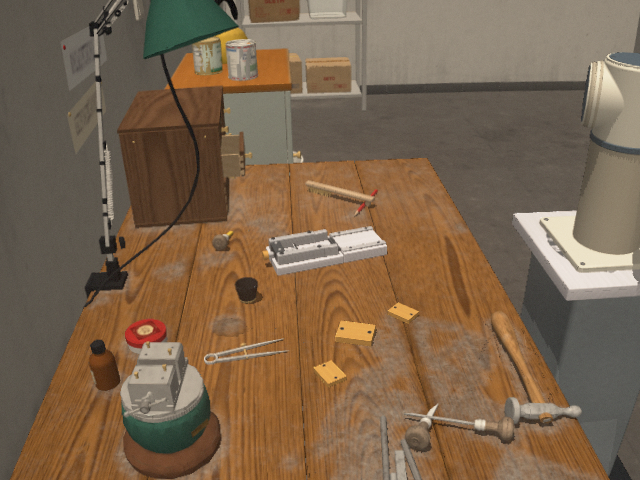

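The top view shows three brass plates: A (189,242), B (225,263) and C (244,298). B looks the largest in both views. The jig's deck is at the bottom, about (340,282), and its stop end is at the top, about (322,213). The bystanders are the dividers (215,195), the loupe (276,193) and the small brush or the wooden one. I'll measure the plates and the jig.

```bash
python3 - <<'E'
from h import *
import pickle
for n in("top","side"):
    c=pickle.load(open(n+"0.pkl","rb")); hsv=cv2.cvtColor(c["image"],cv2.COLOR_RGB2HSV)
    mk=cv2.inRange(hsv,(19,140,140),(32,255,255))
    mk=cv2.morphologyEx(mk,cv2.MORPH_CLOSE,np.ones((3,3)))
    for k in cv2.findContours(mk,0,2)[0]:
        if cv2.contourArea(k)<80: continue
        P=ray(c,k[:,0],0.012 if n=="top" else .012)[:,:2]
        r=cv2.minAreaRect((P*1000).astype(np.float32)); print(n,"plate",k[:,0].mean(0).round(),np.round(r[0]),np.round(r[1],1),round(r[2],1))
    mk=cv2.inRange(hsv,(0,0,165),(180,40,255)); mk=cv2.morphologyEx(mk,cv2.MORPH_CLOSE,np.ones((5,5)))
    for k in cv2.findContours(mk,0,2)[0]:
        if cv2.contourArea(k)<2000: continue
        P=ray(c,k[:,0],0.025)[:,:2]
        r=cv2.minAreaRect((P*1000).astype(np.float32)); print(n,"white",k[:,0].mean(0).round(),np.round(r[0]),np.round(r[1],1),round(r[2],1),np.round(cv2.boxPoints(r)).tolist())
a=cv2.resize(pickle.load(open("top0.pkl","rb"))["image"][220:320,165:365],None,fx=4,fy=4,interpolation=2)
b=pickle.load(open("side0.pkl","rb"))["image"]
b=cv2.resize(b[220:300,250:450],None,fx=4,fy=4,interpolation=2)[:200]
cv2.imwrite("pics/crop1.png",np.vstack([a,b])[:,:,::-1])
E
```

```text
top plate [243. 299.] [475. 211.] [32.4 42.5] 46.5
top plate [224. 262.] [564. 264.] [45.8 58.6] 72.7
top plate [189. 243.] [612. 358.] [33.8 45.8] 26.1
top white [321. 460.] [103.   3.] [112.8 314.4] 0.8 [[44.0, 159.0], [49.0, -155.0], [162.0, -154.0], [157.0, 161.0]]
top white [332. 254.] [594.  -7.] [235.7  90.9] 15.2 [[468.0, 6.0], [492.0, -82.0], [720.0, -20.0], [696.0, 67.0]]
side plate [228.  39.] [  921. -2207.] [151.8 837.6] 6.0
side white [315. 245.] [594. -11.] [232.6 123.3] 15.1 [[466.0, 19.0], [498.0, -100.0], [722.0, -40.0], [690.0, 79.0]]
side white [572. 254.] [84. 51.] [179.6 319.1] 1.0 [[-9.0, 209.0], [-3.0, -110.0], [176.0, -107.0], [171.0, 212.0]]
```

View pics/crop1.png

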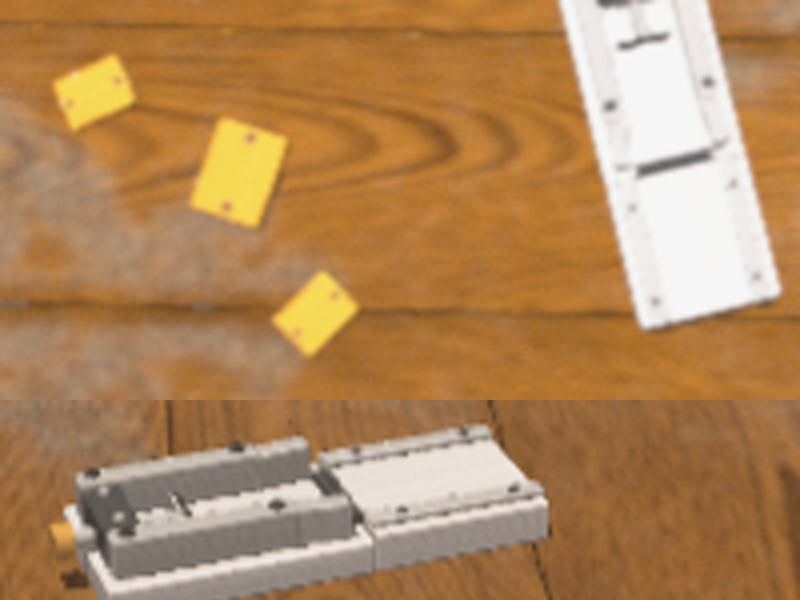

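Plate B at (225,263) measures 58.6 x 45.8 mm. A measures 46 x 34 and C 42 x 32, so B is the 60 x 45 blank, and the crop confirms it. The lip is the dark bar near top pixel (333,260), and the jig's outline of 236 x 91 mm also fits. Next I'll hover, take a close look and refine both.

```bash
python3 - <<'E'
from h import *
import pickle
print(R.from_rotvec(m.get_ee_rot()).as_matrix().round(2).tolist(), m.camera("wrist")["mount"])
for a in (72.7,-107.3):
    q=m.solve_ik([.564,.264,.2],down(np.radians(a))); print(a,None if q is None else np.round(q,2))
for a in (105,-75):
    q=m.solve_ik([.55,-.02,.2],down(np.radians(a))); print(a,None if q is None else np.round(q,2))
c=pickle.load(open("top0.pkl","rb"));print(ray(c,[[326,230],[319.5,231.5],[332,229.5]],.026),ray(c,[[333,260.5]],.0245))
E
```

```text
[[-0.92, 0.4, -0.0], [0.4, 0.92, -0.0], [0.0, -0.0, -1.0]] [[ 1.49513631e-04 -9.47205975e-01 -3.20625667e-01  8.31444577e-02]
 [ 9.99999955e-01  2.25311145e-04 -1.99305436e-04 -2.60326217e-04]
 [ 2.61023836e-04 -3.20625623e-01  9.47205966e-01 -1.20654821e-01]
 [ 0.00000000e+00  0.00000000e+00  0.00000000e+00  1.00000000e+00]]
72.7 [ 0.42  0.48  1.67 -0.    0.99 -0.85]
-107.3 [ 0.42  0.48  1.67 -0.    0.99  2.29]
105 [-0.06  0.38  1.84 -0.    0.92 -1.89]
-75 [-0.06  0.38  1.84 -0.    0.92  1.25]
[[ 0.65126057  0.00659396  0.026     ]
 [ 0.64706489  0.02308378  0.026     ]
 [ 0.65286384 -0.00867707  0.026     ]] [[ 0.57388364 -0.01263922  0.0245    ]]
```

```bash
python3 - <<'E'
from h import *
import pickle
t=m.get_time()
m.move_to([.564,.18,.22],down(np.radians(75)))
print(m.get_time()-t)
c=shot("wrist","pics/w1.png"); pickle.dump(c,open("w1.pkl","wb"))
hsv=cv2.cvtColor(c["image"],cv2.COLOR_RGB2HSV)
mk=cv2.inRange(hsv,(19,140,120),(32,255,255)); mk=cv2.morphologyEx(mk,cv2.MORPH_CLOSE,np.ones((5,5)))
for k in cv2.findContours(mk,0,2)[0]:
    if cv2.contourArea(k)<300: continue
    P=ray(c,k[:,0],0.012)[:,:2]
    r=cv2.minAreaRect((P*1000).astype(np.float32)); print("plate",k[:,0].mean(0).round(),np.round(r[0],1),np.round(r[1],1),round(r[2],1))
E
```

```text
1.8333000000000002
plate [523. 202.] [610.8 355.3] [31.9 43. ] 27.1
plate [411. 182.] [562.3 262.4] [44.4 59.6] 72.9
plate [328.  84.] [473.7 210.6] [31.9 43. ] 46.0
```

View pics/w1.png

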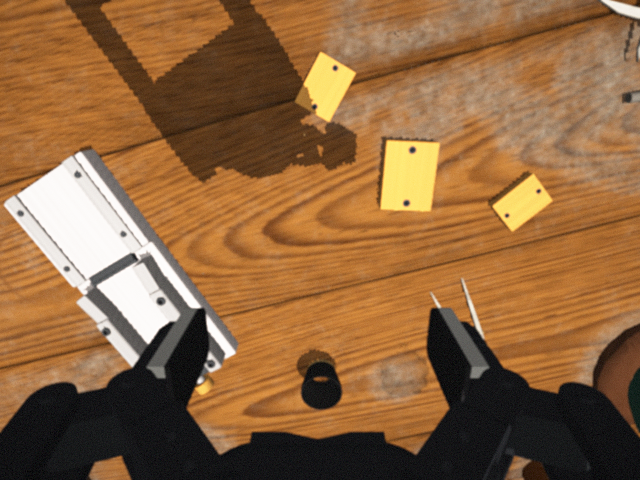

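The wrist view shows the blank at (410,175), measured at 59.6 x 44.4 mm, with its centre at (562,262) mm and its width along 72.9°. This agrees with the top view. I'll touch the table with the fingers straddling the blank, back off and grip.

```bash
cat >> h.py <<'E'
def F(): return np.array(m.get_contact_force())
def lower(zstop,step=.001,thr=2.5,f0=None):
    "lower until upward force exceeds thr"
    f0=F()[2] if f0 is None else f0
    while m.get_position()[2]>zstop:
        p=np.array(m.get_position()) ; p[2]-=step; m.servo_line(list(p),rate=.02)
        if F()[2]-f0>thr: return True
    return False
E
python3 - <<'E'
from h import *
o=down(np.radians(72.9)); x,y=.5623,.2624
m.command_gripper(.06,40)
m.move_to([x,y,.08],o); m.servo_line([x,y,.032],rate=.1); t=m.get_time()
print(F(), m.get_position())
print(lower(.012), m.get_position(),F(),m.get_time()-t)
z=m.get_position()[2]
m.servo_line([x,y,z+.0055],rate=.05)
m.command_gripper(.03,40)
print(m.get_width(),m.get_grip_force(),m.get_position(),F(),m.get_time())
E
```

```text
[-0.22576868  1.97024648  0.60249562] [0.56239585 0.26228612 0.03190857]
True [0.56228956 0.26227085 0.01698458] [ 0.06514675 -0.47132566  6.16641414] 3.7499999999999996
0.043469720967189394 41.224148869514465 [0.56243582 0.26252784 0.02275539] [-0.72780137  0.61589648  4.8473188 ] 8.0917
```

```bash
python3 - <<'E'
from h import *
import pickle
m.servo_line([.5623,.2624,.12],rate=.15)
print(F(),m.get_width(),m.get_grip_force())
m.move_to([.66,.02,.22],down(np.radians(105)))
c=shot("wrist","pics/w2.png"); pickle.dump(c,open("w2.pkl","wb")); print(F(),m.get_position(),m.get_time())
hsv=cv2.cvtColor(c["image"],cv2.COLOR_RGB2HSV)
mk=cv2.inRange(hsv,(0,0,120),(180,50,255)); mk=cv2.morphologyEx(mk,cv2.MORPH_CLOSE,np.ones((5,5)))
for k in cv2.findContours(mk,0,2)[0]:
    if cv2.contourArea(k)<2000: continue
    a=cv2.approxPolyDP(k,6,True)[:,0]; print(np.c_[a,(ray(c,a,.0255)[:,:2]*1000).round(1)].tolist())
E
```

```text
[ 0.25163769  0.19808335 -3.17840496] 0.043953241904559404 41.120513677597046
[-0.13686976 -0.13151749 -2.29453238] [0.65917955 0.02106065 0.21869612] 10.025
[[240.0, 0.0, 524.5, -72.8], [254.0, 248.0, 708.8, -22.9], [262.0, 240.0, 699.7, -17.8], [274.0, 244.0, 700.7, -6.9], [279.0, 223.0, 681.0, -7.1], [328.0, 223.0, 670.2, 33.2], [332.0, 245.0, 688.6, 41.9], [353.0, 245.0, 683.9, 59.5], [361.0, 0.0, 502.1, 11.4]]
```

View pics/w2.png

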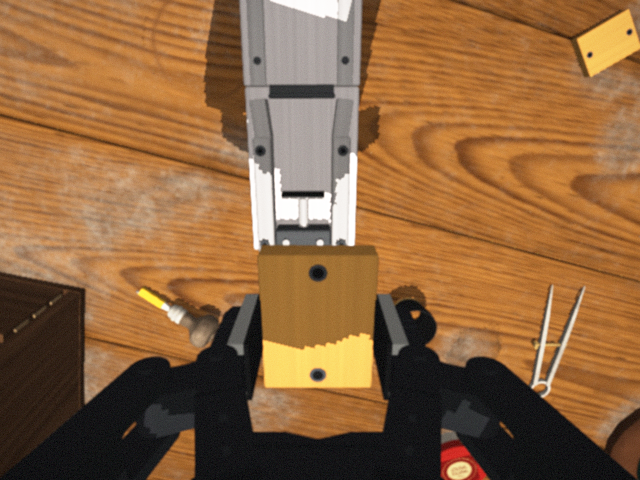

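The wrist view shows the lip as a dark bar, rows 86–97 and columns 270–335. The buffer is a dark bar at rows 191–197, columns 282–324. The blank is squarely held between the fingers. Next I'll mask those bars and cast their pixels onto the right heights.

```bash
python3 - <<'E'
from h import *
import pickle
c=pickle.load(open("w2.pkl","rb")); g=cv2.cvtColor(c["image"],cv2.COLOR_RGB2GRAY)
def bar(r0,r1,c0,c1,z,thr=60):
    mk=np.zeros_like(g); mk[r0:r1,c0:c1]=(g[r0:r1,c0:c1]<thr)*255
    k=max(cv2.findContours(mk,0,2)[0],key=cv2.contourArea)[:,0]
    P=ray(c,k,z)[:,:2]*1000; r=cv2.minAreaRect(P.astype(np.float32))
    print(k.min(0),k.max(0),np.round(r[0],1),np.round(r[1],1),round(r[2],1)); return np.array(r[0])
l=bar(78,105,255,350,.0235); b=bar(184,202,272,332,.028)
# cheek/jig outline: white+grey edges per row on deck, rows 20..75 at rail-top height
# outer side edges
for row in (30,60,120,150):
    d=np.abs(np.diff(cv2.cvtColor(c["image"],cv2.COLOR_RGB2HSV)[row,:,1].astype(int)));
    L=220+np.argmax(d[220:260]);Rr=340+np.argmax(d[340:385]); print(row,L,Rr,(ray(c,[[L,row],[Rr,row]],.0255)[:,:2]*1000).round(1).tolist())
# screw heads on rails and cheeks
mid=ray(c,[[257,60],[345,60]],.0255)[:,:2]*1000; mid2=ray(c,[[260,150],[343,150]],.039)[:,:2]*1000
print(mid.mean(0),mid2.mean(0),np.degrees(np.arctan2(*(mid2.mean(0)-mid.mean(0))[::-1])),mid,mid2)
# blank in hand: screw-hole marks
p=np.array(m.get_position());print(p)
for z in(.2025,): print((ray(c,[[318,273],[318,375]],z)*1000).round(1), (ray(c,[[258,247],[378,247],[373,387],[264,387]],.2)*1000).round(1))
E
```

```text
[270  85] [333  97] [573.6 -14.8] [ 8.6 48.8] 16.0
[282 192] [322 196] [651.    5.6] [ 3.4 33. ] 14.9
30 239 361 [[544.0, -69.5], [521.0, 17.1]]
60 241 360 [[563.7, -64.0], [540.7, 22.3]]
120 245 358 [[605.6, -52.1], [582.8, 33.4]]
150 259 357 [[625.5, -36.6], [605.2, 39.3]]
[552.16847873 -20.44952026] [615.08671201  -3.5291459 ] 15.052226808379656 [[560.66595613 -52.32995277]
 [543.67100132  11.43091226]] [[623.29399664 -34.28643184]
 [606.87942739  27.22814004]]
[0.65917955 0.02106065 0.21869612]
[[639.4  15.7 202.5]
 [685.7  28.1 202.5]] [[635.9  -9.3 200. ]
 [623.9  35.5 200. ]
 [687.7  53.8 200. ]
 [700.1   7.2 200. ]]
```

```bash
cat >> h.py <<'E'
A=np.radians(15.05); O=np.array([.577,-.0136])
def J(x,y=0): return O+x*np.array([np.cos(A),np.sin(A)])+y*np.array([-np.sin(A),np.cos(A)])
def jx(): 
    d=np.array(m.get_position())[:2]-O; return d@[np.cos(A),np.sin(A)], d@[-np.sin(A),np.cos(A)]
DN=down(A+np.pi/2)
E
python3 - <<'E'
from h import *
x,y=J(-.042)
m.move_to([x,y,.10],DN); m.servo_line([x,y,.050],rate=.1); m.hold(.2)
print(F(),m.get_position(),jx())
print(lower(.0425,thr=2.5),F(),m.get_position(),m.get_time())
m.command_gripper(.06,40); print(F(),m.get_position())
m.servo_line([x,y,.12],rate=.2)
m.command_gripper(0.,40)
x,y=J(-.088,.09)
c=shot("top","pics/t2.png"); print(m.get_time())
cv2.imwrite("pics/t2c.png",cv2.resize(c["image"][190:320,270:400],None,fx=4,fy=4)[:,:,::-1])
E
```

```text
[ 0.20749449  0.18339062 -2.55374689] [ 0.53698046 -0.02456042  0.05068758] (np.float64(-0.04149285501904797), np.float64(-0.00019292753064290014))
True [-3.49908325 -0.01912963  9.30425539] [ 0.53711986 -0.02455501  0.04552278] 13.1167
[-0.4115374   0.00088936  0.82999642] [ 0.5371656  -0.02457461  0.04463153]
14.6
```

View pics/t2c.png

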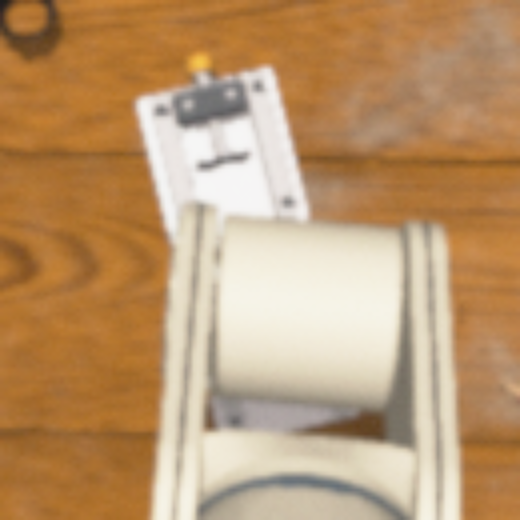

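The arm hides the deck in the top view, so I'll check the placed blank with the wrist camera from over the pocket.

```bash
python3 - <<'E'
from h import *
x,y=J(.03); m.move_to([x,y,.17],DN)
c=shot("wrist","pics/w3.png")
hsv=cv2.cvtColor(c["image"],cv2.COLOR_RGB2HSV)
mk=cv2.inRange(hsv,(15,110,50),(32,255,255)); 
mk[:, :200]=0; mk[:,440:]=0; mk=cv2.morphologyEx(mk,cv2.MORPH_CLOSE,np.ones((5,5)))
for k in cv2.findContours(mk,0,2)[0]:
    if cv2.contourArea(k)<1000: continue
    P=(ray(c,k[:,0],0.034)[:,:2]-O)@np.array([[np.cos(A),-np.sin(A)],[np.sin(A),np.cos(A)]])
    r=cv2.minAreaRect((P*1000).astype(np.float32)); print(k[:,0].mean(0),np.round(r[0],1),np.round(r[1],1),round(r[2],1))
print(m.get_time(),jx())
E
```

```text
[318.94117647 120.76470588] [-41.6  -0.1] [58.8 44.3] 0.0
[311.21618205 174.83438685] [15.4  4.8] [190.6 254.5] 88.8
15.0917 (np.float64(0.029124222499700345), np.float64(0.0003130627250050493))
```

View pics/w3.png

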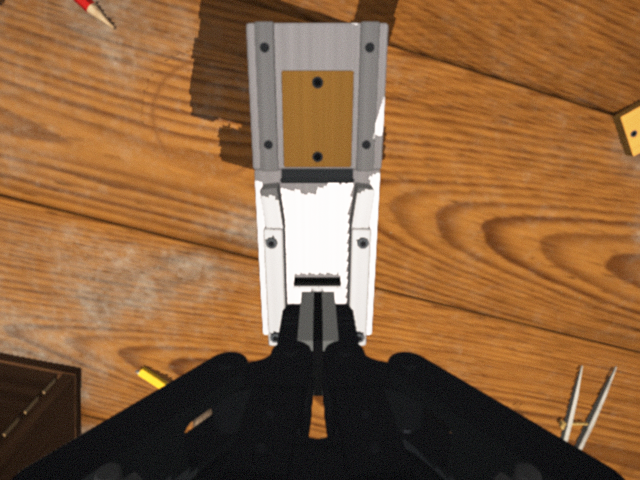

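The blank lies square on the deck at jig (-41.6, -0.1) mm with 0.0° of yaw. The vision estimate puts the buffer face near 75 mm. I'll touch the deck behind the blank with the closed fingers for height, lift 4 mm and push.

```bash
python3 - <<'E'
from h import *
x,y=J(-.088); m.move_to([x,y,.10],DN); m.servo_line([x,y,.049],rate=.1); m.hold(.2)
F0=F(); print(F0,jx())
print(lower(.0405,thr=2.5),F(),m.get_position())
zd=m.get_position()[2]; Z=zd+.0042
m.servo_line([x,y,Z],rate=.05); m.hold(.2)
F0=F(); ex=np.array([np.cos(A),np.sin(A),0]); f=lambda:-(F()-F0)@ex
s=-.088; 
while f()<1.0 and s<-.075: s+=.001; m.servo_line([*J(s),Z],DN,rate=.03)
print("contact cmd",s,jx(),f(),m.get_time(),Z)
np.save("st.npy",[s,Z,*F0])
E
```

```text
[ 0.05422411 -0.07599629  0.32929746] (np.float64(-0.08749068687356971), np.float64(-0.00016884658675841296))
True [-1.7468246   0.28667891  7.58953034] [ 0.49261897 -0.03648864  0.04405539]
contact cmd -0.08199999999999999 (np.float64(-0.08196325690259941), np.float64(1.1845440295418092e-05)) 1.1378488369873019 20.0083 0.04825539220857091
```

```bash
python3 - <<'E'
from h import *
s,Z,*F0=np.load("st.npy"); F0=np.array(F0); ex=np.array([np.cos(A),np.sin(A),0]); f=lambda:-(F()-F0)@ex
L=[]
while s<-.0065:
    s+=.003; m.servo_line([*J(s),Z],DN,rate=.03); v=f(); L.append((round(s*1e3,1),round(v,1),round(F()[2],1)))
    if v>20: break
print(L); print(jx(),m.get_time()); np.save("st.npy",[s,Z,*F0])
E
```

```text
[(np.float64(-79.0), np.float64(0.5), np.float64(-0.7)), (np.float64(-76.0), np.float64(4.7), np.float64(0.9)), (np.float64(-73.0), np.float64(3.4), np.float64(0.3)), (np.float64(-70.0), np.float64(-0.3), np.float64(-0.5)), (np.float64(-67.0), np.float64(0.7), np.float64(0.7)), (np.float64(-64.0), np.float64(1.7), np.float64(0.4)), (np.float64(-61.0), np.float64(0.9), np.float64(-0.4)), (np.float64(-58.0), np.float64(0.9), np.float64(-0.0)), (np.float64(-55.0), np.float64(1.2), np.float64(0.4)), (np.float64(-52.0), np.float64(1.2), np.float64(0.2)), (np.float64(-49.0), np.float64(1.4), np.float64(0.3)), (np.float64(-46.0), np.float64(1.8), np.float64(-0.0)), (np.float64(-43.0), np.float64(2.6), np.float64(1.1)), (np.float64(-40.0), np.float64(2.7), np.float64(1.1)), (np.float64(-37.0), np.float64(2.9), np.float64(1.3)), (np.float64(-34.0), np.float64(4.2), np.float64(3.2)), (np.float64(-31.0), np.float64(5.1), np.float64(4.3)), (np.float64(-28.0), np.float64(-0.4), np.float64(0.8)), (np.float64(-25.0), np.float64(0.5), np.float64(-0.5)), (np.float64(-22.0), np.float64(0.3), np.float64(0.2)), (np.float64(-19.0), np.float64(0.4), np.float64(-0.0)), (np.float64(-16.0), np.float64(0.5), np.float64(-0.7)), (np.float64(-13.0), np.float64(0.5), np.float64(0.0)), (np.float64(-10.0), np.float64(-0.2), np.float64(-0.4)), (np.float64(-7.0), np.float64(0.7), np.float64(-0.1)), (np.float64(-4.0), np.float64(1.6), np.float64(0.1))]
(np.float64(-0.00393191143093221), np.float64(2.683472521064869e-05)) 26.5083
```

The force dropped at s=-28 as the blank tipped over the crest. A quick side view will show whether it lies flat before I press.

```bash
python3 - <<'E'
from h import *
c=shot("side"); cv2.imwrite("pics/s3.png",cv2.resize(c["image"][200:290,255:400],None,fx=5,fy=5,interpolation=2)[:,:,::-1])
E
```

```text
(no output)
```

View pics/s3.png

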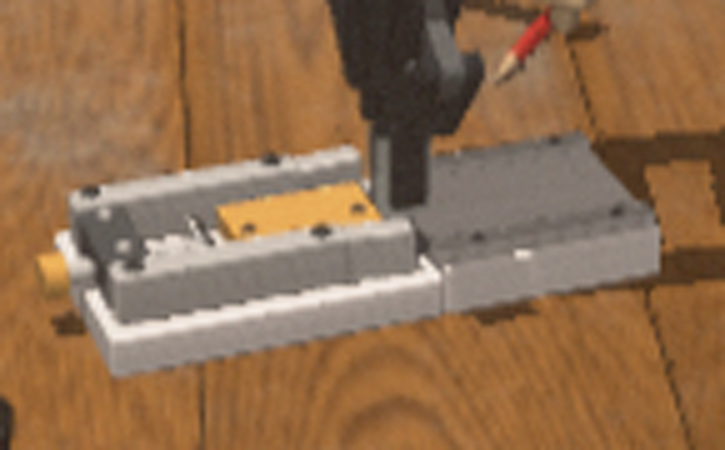

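The side view shows the blank (220–380, 185–235) lying flat between the cheeks, with the buffer at about (200,230), roughly 6 mm ahead. Now I'll creep up on it.

```bash
python3 - <<'E'
from h import *
s,Z,*F0=np.load("st.npy"); F0=np.array(F0); ex=np.array([np.cos(A),np.sin(A),0]); f=lambda:-(F()-F0)@ex
L=[];s0=s
while s<s0+.022 and m.get_time()<50:
    v=f(); L.append((round(float(s*1e3),2),round(float(v),1)))
    if v>6.7: break
    s+=.0003 if v<3.5 else .0001
    m.servo_line([*J(s),Z],DN,rate=.01)
h=[]
for _ in range(8):
    m.hold(.1); h.append(round(float(f()),1))
print(L[::3],L[-6:],h,jx(),m.get_time()); np.save("st.npy",[s,Z,*F0])
E
```

```text
[(-4.0, 0.9), (-3.1, 1.9), (-2.2, 2.3), (-1.3, 1.8), (-0.4, 2.8), (0.5, 2.3), (1.4, 2.8), (2.3, 2.6), (3.2, 3.0), (4.1, 3.1), (5.0, 3.2), (5.7, 5.3), (6.0, 6.6)] [(5.7, 5.3), (5.8, 5.1), (5.9, 5.8), (6.0, 6.6), (6.1, 6.5), (6.2, 7.7)] [5.7, 7.0, 6.7, 6.5, 6.7, 6.5, 5.9, 6.8] (np.float64(0.005379866828147133), np.float64(6.617165383098118e-05)) 36.8583
```

```bash
python3 - <<'E'
from h import *
s,Z,*F0=np.load("st.npy"); F0=np.array(F0); ex=np.array([np.cos(A),np.sin(A),0]); f=lambda:-(F()-F0)@ex
av=lambda n=3:np.mean([(m.hold(.05),f())[1] for _ in range(n)])
L=[]
for _ in range(8):
    v=av(); L.append(round(float(v),1))
    if v>8.3: break
    s+=.0001; m.servo_line([*J(s),Z],DN,rate=.01)
print(L,[round(float(av()),1) for _ in range(4)],s,jx())
for d in (.001,.004,.012): m.servo_line([*J(s-d),Z],DN,rate=.02 if d<.01 else .05)
m.servo_line([*J(s-.012),.14],DN,rate=.15)
x,y=J(.085); m.move_to([x,y,.20],DN); m.hold(.2)
c=shot("wrist","pics/w4.png")
hsv=cv2.cvtColor(c["image"],cv2.COLOR_RGB2HSV)
mk=cv2.inRange(hsv,(15,110,50),(32,255,255)); mk[:, :265]=0; mk[:,375:]=0; mk[:70]=0; mk[260:]=0
for k in cv2.findContours(mk,0,2)[0]:
    if cv2.contourArea(k)<1000: continue
    P=(ray(c,k[:,0],0.030)[:,:2]-O)@np.array([[np.cos(A),-np.sin(A)],[np.sin(A),np.cos(A)]])
    r=cv2.minAreaRect((P*1000).astype(np.float32)); print(k[:,0].mean(0),np.round(r[0],1),np.round(r[1],1),round(r[2],1))
print(m.get_time())
E
```

```text
[6.9, 7.1, 7.6, 7.4, 8.0, 7.8, 8.0, 8.8] [8.5, 8.3, 8.4, 8.4] 0.0069000000000000485 (np.float64(0.0054908052745401064), np.float64(0.00013303387102902285))
[323.53571429 167.39285714] [45.9  0.8] [60.6 44.8] 0.0
42.7833
```

View pics/w4.png

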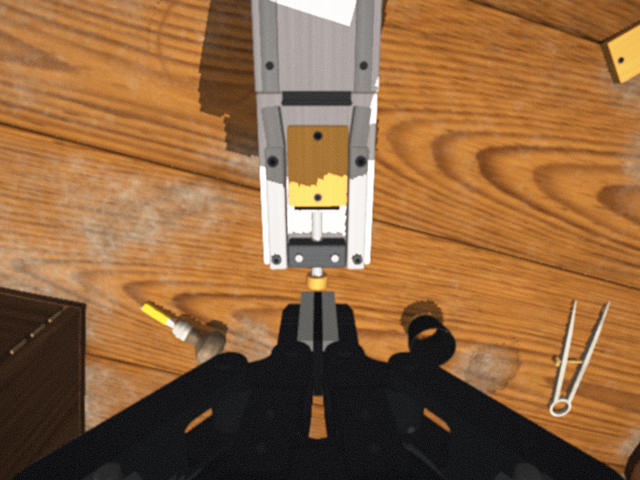

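The blank (288–347, 125–206) is flat and square in the pocket, with its front on the buffer at row 207. Its centre measures jig (45.9, 0.8) mm and the arm is clear, so I'm handing it in.

```bash
python3 -c "
from rig import manip as m
print(m.sign_off())"
```

```text
the job is handed in; nothing more can be done
None
```

I handed in the job at about 43 s: the blank is flat in the pocket and was pressed against the buffer with about 8.4 N at the tool (roughly 5 N on the stop after friction), then released; the loupe, dividers and brush were not approached, and the sign-off returned no verdict.

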